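# Open the light-tight sample chamber beside the microscope

## Task

Uncover the dish in the white sample chamber: slide the blue transport lock at its side all the way to its end stop, away from the lid's blue pull tab, and leave it there. Take the black lid by the tab, tip its front up, draw it forward from under the steel catch at the back without forcing it, and lift it off. Lower it right way up onto the square blue pad of the height-adjustable lid stand until you feel it touch, flat and roughly centred, neither dropping it nor pressing hard, and let go; the dish and the other things about must stay where they are.

Things in the scene. Friction and masses are not known exactly. Their poses are not given: they have to be found in the camera images.
- chamber: fixed white open box 166 (x) x 132 (y) x 55 mm; the lid sits on its top edge at height 55 mm. Origin: centre of its underside; -x is its front (tab side), +x its back, z up. A raised rim, 6 mm high and wide, surrounds the lid with 2 mm play, open in the middle 56 mm of the front and at the lid's ear. The lock's aluminium track runs along the -y side, out to y = -92 mm
- catch: steel catch, 50 mm wide, fixed at the middle of the chamber's back. Origin: its front lower edge, in the middle, 61 mm behind the chamber's centre. It reaches 14 mm over the lid's rear edge, 4.5 mm above it (top at height 73.5 mm): the lid cannot rise straight up, and tips to about 15 degrees before it must be drawn forward. Axes as the chamber's
- lock (a joint): position of the transport lock along the chamber's +x, m: 0 = fully locked (a claw lies 2.5 mm above the lid's side ear), 0.045 = its end stop, lid free. Stiff to slide: about 2.5 N
- lock_grip (a point): on the axis of the lock's upright blue grip, 13 mm below its top; the grip is 16 (along chamber x) x 14 (y) x 30 mm high and stands clear above the track at y = -86 mm of the chamber, its top at height 98.5 mm. Axes as the chamber's
- lid: loose black plate 150 (x) x 116 (y) x 6 mm, about 0.14 kg, with an ear 16 x 18 mm on its -y side, 37 mm in front of centre. Origin: centre of its underside; -x is its front, z up. A flat blue pull tab 40 mm wide, 5 mm thick, slants out and up from mid-front, 55 degrees above the plate: from (-73, 0, 4.5) mm some 44 mm along (-0.574, 0, 0.819)
- tab_grip (a point): on the mid-plane of the blue tab, 26 mm up from its root and 18 mm short of its free end; at (-87.9, 0, 25.8) mm of the lid. Axes as the lid's
- lid_rear (a point): middle of the lid plate's rear edge, at (75, 0, 3) mm of the lid, axes as the lid's
- dish: white culture dish, 55 mm diameter, 12 mm high, on the chamber's floor under the lid. Origin: centre of its underside
- stand: fixed lid stand: aluminium foot 140 x 140 x 8 mm, column 50 x 50 mm, and above its centre a level square blue pad 110 x 110 mm of springy foam (1.5 N per mm, up to 8 mm). The pad is clamped at an unknown height: its top is anywhere from 45 to 75 mm above the table and is not reported, so feel for it. Origin: centre of the foot's underside, z up
- oil_bottle: amber bottle, 44 mm diameter, 85 mm high, bystander. Origin: centre of the underside
- slide_box: yellow and orange slide box 85 x 100 x 32 mm, bystander. Origin: centre of the underside
- objective_can: steel objective can, 40 mm diameter, 55 mm high, bystander. Origin: centre of the underside
There are look-alikes about, which are no part of the job. Of the things like the stand, leave any that is purple; of the rest the smaller one is meant. Several things have the shape of the lid; the one meant has the colours described above.

How it is judged:
On the way, in this order (a step that is already met when the one before it is completed fails the run):
1. the lock is slid to its end stop (within 3 mm) while the lid lies on its seat (value of joint lock above 0.042 m and angle between lid's own z axis and vertical below 0.06 rad), for 0.1 s.
2. the lid's front is tipped up by more than 7 degrees with its rear edge still low, within 30 mm of the catch's front edge (angle between lid's own z axis and vertical above 0.12 rad and height (world z) of tab_grip above 0.09 m and distance between lid_rear and catch below 0.03 m), for 0.1 s.
3. the lid is lifted clear of the chamber (height (world z) of each of lid_rear, lid above 0.08 m and contact force between lid and chamber below 0.1 N), for 0.1 s.
At the end, for the whole second after the job is handed in: The lid rests with its weight on the stand's pad, still, right way up and flat (within 3.5 degrees), its centre within 30 mm of the pad's centre along each side of the pad (any heading); the lock is still at its end stop (within 3 mm) (all of step 1 and linear speed of lid below 0.02 m/s and x of lid in the frame of stand between -0.03 and 0.03 m and y of lid in the frame of stand between -0.03 and 0.03 m and contact force between lid and stand above 0.4 N and height (world z) of lid above 0.04 m); the robot touches nothing.
It fails at once if the lid is forced against the catch (more than 10 N) (contact force between lid and catch above 10 N).
It fails at once if the lid is pressed hard onto the stand (more than 25 N) (contact force between lid and stand above 25 N).
It fails at once if the lid is dropped or flung (faster than 0.4 m/s with the fingers off it) (contact force between lid and the fingers below 0.2 N and linear speed of lid above 0.4 m/s).
It fails at once if the dish is shifted by more than 10 mm (distance of dish from where it was at the start of the episode above 0.01 m).
It fails at once if a bystander is moved by more than 15 mm (distance of any of oil_bottle, slide_box, objective_can from where it was at the start of the episode above 0.015 m).
It also fails if it takes over 58 s, if anything falls off the work surface, if the arm or the gripper's body presses on something with over 40 N, if the wrist force passes 120 N, or if a joint passes its speed limit or range.

## Robot

A 7-joint arm with a two-finger parallel gripper is mounted at the origin on the work surface. World frame = base frame: x ahead of the robot, y to its left, z up, the work surface at z = 0. Lengths are in m, angles in rad, forces in N, time in s.
With the tool pointing down it reaches from about 0.425 to 0.95 m from the base axis. Payload 4.7 kg.
Tool frame: the origin (TCP) lies between the finger pads; the fingertips stand 8 mm ahead of it and the grasp point (between the pads) lies 11 mm behind it; x points along the fingers, y is the direction in which the jaws open and shut, and the axes are right-handed (so a half turn about x gives the same grasp; the last joint's range is limited). The gripper opens to 87 mm and grips with 3 to 60 N. Pads are 19 mm wide; open, the fingers measure 117 mm over their backs; the gripper's body (75 mm by 190 mm) begins 51 mm behind the grasp point.
Start: joints at [-1.274, 0.469, -0.049, 1.532, 0.024, 1.141, -0.082], TCP at [0.216, 0.64, 0.231] pointing down, gripper open.
Joint ranges: [-2.59, 2.59], [-0.33, 1.99], [-1.39, 1.29], [0.1, 2.45], [-1.04, 4.18], [0.21, 1.99], [-2.66, 2.66]. Speed limits (rad/s): [2.57, 2.57, 3.14, 3.14, 3.14, 3.14, 3.14].

## Interface

Orientations are given as a rotation vector (axis times angle).
In Python, from workcell import arm gives the robot as it stands.
- The arm moves only by the tool drive_tool, never from a script. Its argument "moves" is a list of rows, each an object with "hand": the closure, from -1 (fully open) to 1 (shut); "offset": the shift along the tool's x, y, z in mm, a list of three; "turn": the turn about the tool's x in rad. In form: [{"hand": hand, "offset": [x, y, z], "turn": turn}, ...]. A call has 1 to 12 rows; each row is the pose to reach, as a shift and turn from the pose commanded when the call began, along the tool's axes at that moment; what a row does not reach only later rows make up. A row lasts 1/10 s, in which the tool goes at most 50 mm and 8.59 degrees, less where a joint would pass 70% of its speed; a pose out of reach is approached as far as the arm can. A call with a gripper value outside its range is refused whole. The fingers move at their own pace and stop on an object; "newtons" is the grip in N (left out, the last holds). Time passes only in rows, so rows that repeat a pose let the fingers close. It gives the time, the measured TCP pose, the force and the opening at its end, in the units of the state.
- arm.sense(): the state, without advancing time (a new reading comes with each control period).
- arm.capture(name): name is "scene" or "top" or "wrist"; returns a dict with "color" (480x640x3 uint8, blue, green, red), "camera_matrix" (3x3 intrinsics, pixels), "T" (4x4, takes a point from camera to world coordinates); the wrist camera has in their place "mount" (4x4, takes a point from camera to tool coordinates, whose origin is the TCP and whose axes are the tool frame's). Camera axes: x right, y down, z forward; pixel columns grow to the right and rows downward; lengths in m; the calibration is good to about 2 mm. The wrist camera is an equidistant fisheye: a pixel r from the principal point sees the ray r / f radians off the axis. A picture is of the moment at which its call begins: read the wrist's pose just before it. There is no depth.
- arm.finish_job(): hands the job in, once; it reports no verdict.
The state is a dict: "time": time; "joints": joint angles; "qd": joint speeds; "effort": joint torques, N m; "eef_pos": TCP position; "tcp_rot": TCP orientation; "wrist_force": force on the tool from outside, world axes, zero at the start; "wrist_torque": the same for the moment, N m; "grip_width": finger opening in m.
Only numpy, scipy, OpenCV 4.12 (cv2) and the standard library are available. Lean on these libraries where they do the work, as an engineer would, in place of code of your own. Each camera call takes 0.05 s, during which the arm holds its last target. There are 200 camera calls.

## Working session

There is one attempt and no reset: what is moved stays moved. The work goes in short steps, Python scripts to look and compute and a tool call to move; the robot and the scene stay as the last step left them, time stands still between calls to the robot, and variables do not carry over. Pictures are saved under pics/ and viewed, about 8 in all and at most 12, crops included, and the job is handed in when it is done.

Besides the shell and the picture viewer there is one more tool, called by a JSON object that holds its "fn" and its "kwargs". drive_tool: Moves the arm, as the interface text tells. Its arguments: {"type":"object","properties":{"moves":{"type":"array"},"newtons":{"type":"number"}},"required":["moves"]}

```bash
mkdir -p pics; ls; python3 - <<'E'
from workcell import arm
import cv2,numpy as np
s=arm.sense(); print({k:np.round(v,4) for k,v in s.items()})
for n in ["scene","top"]:
    c=arm.capture(n); cv2.imwrite(f"pics/{n}.png",c["color"]); print(n,c["camera_matrix"].tolist(),np.round(c["T"],4).tolist())
    np.savez(f"{n}.npz",K=c["camera_matrix"],T=c["T"])
E
```

```text
pics
{'time': np.float64(0.0), 'joints': array([-1.2739,  0.4695, -0.0486,  1.5337,  0.0241,  1.141 , -0.0823]), 'qd': array([-0.0004, -0.0001,  0.0011,  0.0014,  0.0007, -0.0003,  0.0014]), 'effort': array([-7.00000e-04, -5.07976e+01, -8.14000e-02, -2.36153e+01,
       -6.14000e-02,  3.82000e-02,  2.00000e-04]), 'eef_pos': array([0.2158, 0.6389, 0.2295]), 'tcp_rot': array([ 0.2541,  1.5559, -0.2571]), 'wrist_force': array([-0.1099, -0.4985, -1.0503]), 'wrist_torque': array([-0.0384,  0.021 , -0.0019]), 'grip_width': np.float64(0.0869)}
scene [[493.91949101846507, 0.0, 312.04827501417117], [0.0, 493.91949101846507, 235.3764335219988], [0.0, 0.0, 1.0]] [[-0.5289, 0.4606, -0.7128, 1.3664], [0.8486, 0.2953, -0.4389, 0.4349], [0.0083, -0.837, -0.5471, 0.6601], [0.0, 0.0, 0.0, 1.0]]
top [[548.5524766893825, 0.0, 317.77916247913885], [0.0, 548.5524766893825, 236.53583741537275], [0.0, 0.0, 1.0]] [[-0.0052, -0.991, 0.1336, 0.4312], [-1.0, 0.0055, 0.0021, -0.0284], [-0.0029, -0.1335, -0.991, 1.2634], [0.0, 0.0, 0.0, 1.0]]
```

View pics/top.png

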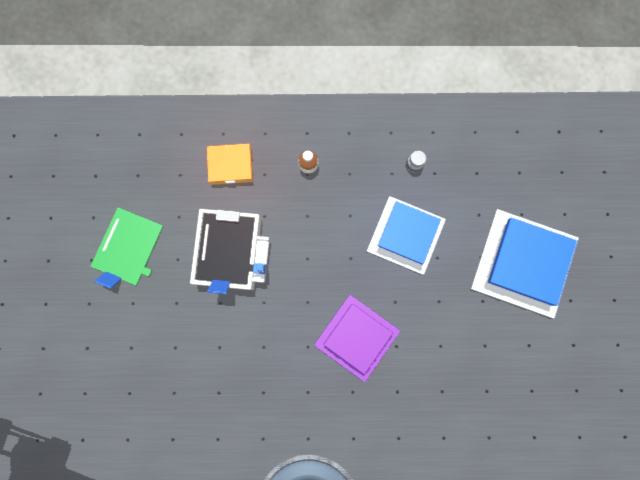

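View pics/scene.png

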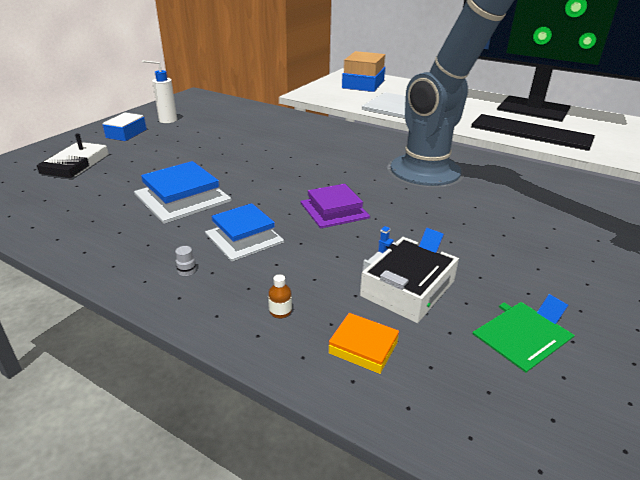

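The top view shows the chamber around (226,250): tab at (219,287) on its front, lock at (259,268), and catch at (228,216). The target stand, the smaller blue one, is at (408,234). The scene view agrees. Next is an enlarged crop for corner picking.

```bash
python3 - <<'E'
import cv2,numpy as np
t=cv2.imread("pics/top.png")
a=cv2.resize(t[200:300,180:280],None,fx=4,fy=4,interpolation=cv2.INTER_CUBIC)
b=cv2.resize(t[190:290,358:458],None,fx=4,fy=4,interpolation=cv2.INTER_CUBIC)
im=np.hstack([a,b])
for k in range(0,800,40): cv2.line(im,(k,0),(k,6 if k%200 else 14),(0,255,255),1)
for k in range(0,400,40): cv2.line(im,(0,k),(6,k),(0,255,255),1)
cv2.imwrite("pics/crop.png",im)
E
```

```text
(no output)
```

View pics/crop.png

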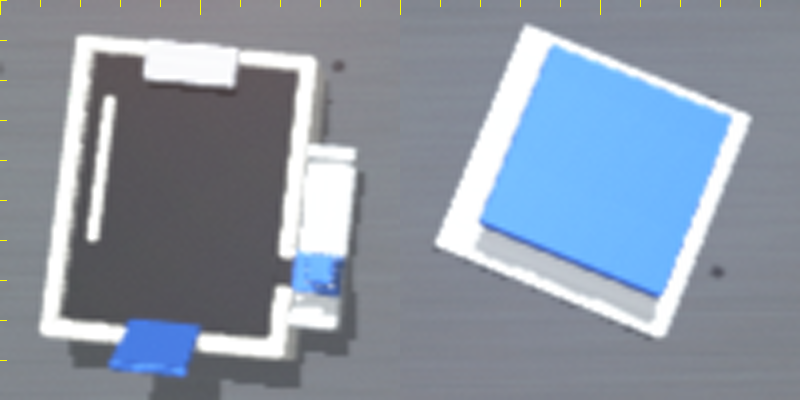

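The crop shows the chamber's outer rim corners at about (77,37), (316,58), (285,350) and (41,333), and the stand's foot corners at (528,25), (750,118), (664,337) and (436,243). The blue lock grip is at about (318,272).

```bash
cat > h.py <<'E'
import numpy as np
from scipy.optimize import least_squares
from scipy.spatial.transform import Rotation as R
d=np.load('top.npz');K,T=d['K'],d['T']
def proj(P):
    c=(np.asarray(P)-T[:3,3])@T[:3,:3]; q=c@K.T; return q[:,:2]/q[:,2:]
def rays(px,z):
    r=np.c_[px,np.ones(len(px))]@np.linalg.inv(K).T@T[:3,:3].T
    return T[:3,3]+r*((z-T[2,3])/r[:,2])[:,None]
def fit(px,loc,x0):
    loc=np.array(loc,float)
    def w(p):
        c,s=np.cos(p[2]),np.sin(p[2]); return np.c_[p[0]+c*loc[:,0]-s*loc[:,1],p[1]+s*loc[:,0]+c*loc[:,1],loc[:,2]]
    r=least_squares(lambda p:(proj(w(p))-px).ravel(),x0,loss='soft_l1'); return r.x,np.round(r.fun.reshape(-1,2),2)
E
python3 - <<'E'
from h import *
c=np.array([[77,37],[316,58],[285,350],[41,333]])/4+[180,200]
s=(np.array([[528,25],[750,118],[664,337],[436,243]])-[400,0])/4+[358,190]
print(rays(c,.061),rays(s,.008))
p,r=fit(c,[[.083,.066,.061],[.083,-.066,.061],[-.083,-.066,.061],[-.083,.066,.061]],rays(c,.061).mean(0).tolist()[:2]+[0]);print(p,r)
q,r=fit(s,[[.07,.07,.008],[.07,-.07,.008],[-.07,-.07,.008],[-.07,.07,.008]],rays(s,.008).mean(0).tolist()[:2]+[-.3]);print(q,r)
M=R.from_euler('z',p[2]).as_matrix(); o=np.r_[p[:2],0]
for n,l in dict(lock=[-.037,-.086,.0855],tab=[-.0879,0,.0808],end=[.008,-.086,.0855],pad=[0,0,0]).items(): 
    w=o+M@l; print(n,w,(proj([w])[0]-[180,200])*4)
# lock grip from px
print('grip top by px',rays(np.array([[318,265]])/4+[180,200],.0985))
E
```

```text
[[0.65608552 0.23801471 0.061     ]
 [0.64346255 0.10473365 0.061     ]
 [0.48170705 0.12019311 0.061     ]
 [0.49168049 0.25382025 0.061     ]] [[ 0.69425753 -0.19452371  0.008     ]
 [ 0.63861148 -0.32184362  0.008     ]
 [ 0.51204431 -0.26811321  0.008     ]
 [ 0.56679132 -0.13872341  0.008     ]]
[ 0.56814974  0.17918039 -0.09100082] [[ 0.3  -0.32]
 [-0.52 -0.59]
 [-0.38  1.02]
 [ 0.62  0.08]]
[ 0.60294299 -0.23081446 -0.40663833] [[-0.14 -0.28]
 [ 0.4  -0.4 ]
 [-0.29  0.47]
 [ 0.05  0.2 ]]
lock [0.52348756 0.09689862 0.0855    ] [323.55621804 269.92167123]
tab [0.48061345 0.18716833 0.0808    ] [155.84207516 351.1745469 ]
end [0.56830136 0.09280923 0.0855    ] [331.84098438 187.08677968]
pad [0.56814974 0.17918039 0.        ] [197.79015589 205.14399468]
grip top by px [[0.52510755 0.09849559 0.0985    ]]
```

```bash
cat >> h.py <<'E'
CH=np.array([.5681,.1792,-.091])
def cw(l,z=None):
    return np.r_[CH[:2],0]+R.from_euler('z',CH[2]).apply(l)
def off(target_tcp):
    from workcell import arm
    s=arm.sense(); r=R.from_rotvec(s['tcp_rot']); A=r.as_matrix()
    yaw=np.arctan2(A[1,1],A[0,1])
    print('t',s['time'],'tcp',np.round(s['eef_pos'],4),'toolx',A[:,0].round(3),'jaw yaw',round(yaw,3),'F',np.round(s['wrist_force'],2),'w',round(float(s['grip_width']),4),'q',np.round(s['joints'],2))
    print('offset mm',np.round(r.inv().apply(np.array(target_tcp)-s['eef_pos'])*1000,1),'jaw->lid y turn (about down x)', round(-((CH[2]+np.pi/2-yaw+np.pi/2)%np.pi-np.pi/2),3))
E
python3 - <<'E'
from h import *
t=cw([-.037,-.086,.092-.011]); print(t); off(t)
E
```

```text
[0.52343789 0.09691819 0.081     ]
t 0.1 tcp [0.2159 0.639  0.2296] toolx [-0.    -0.002 -1.   ] jaw yaw 1.245 F [ 0.3  -0.26 -0.24] w 0.0869 q [-1.27  0.47 -0.05  1.53  0.02  1.14 -0.08]
offset mm [ 149.4 -414.9  464.9] jaw->lid y turn (about down x) -0.235
```

{"fn": "drive_tool", "kwargs": {"moves": [{"hand": -1, "offset": [20, -35, 39], "turn": -0.05}, {"hand": -1, "offset": [40, -69, 78], "turn": -0.1}, {"hand": -1, "offset": [50, -104, 117], "turn": -0.15}, {"hand": -1, "offset": [50, -138, 155], "turn": -0.2}, {"hand": -1, "offset": [50, -173, 194], "turn": -0.235}, {"hand": -1, "offset": [50, -207, 232], "turn": -0.235}, {"hand": -1, "offset": [50, -242, 271], "turn": -0.235}, {"hand": -1, "offset": [50, -276, 310], "turn": -0.235}, {"hand": -1, "offset": [50, -311, 349], "turn": -0.235}, {"hand": -1, "offset": [50, -345, 387], "turn": -0.235}, {"hand": -1, "offset": [50, -380, 426], "turn": -0.235}, {"hand": -1, "offset": [50, -415, 465], "turn": -0.235}], "newtons": 25}}

```text
time: 1.3
eef_pos: [0.5088, 0.1228, 0.1804]
tcp_rot: [0.071, 1.57, -0.071]
wrist_force: [0.3, 1.1, -0.2]
grip_width: 0.0869
```

{"fn": "drive_tool", "kwargs": {"moves": [{"hand": -1, "offset": [0, 0, 0], "turn": 0}, {"hand": -1, "offset": [0, 0, 0], "turn": 0}, {"hand": -1, "offset": [0, 0, 0], "turn": 0}, {"hand": -1, "offset": [0, 0, 0], "turn": 0}]}}

```text
time: 1.7
eef_pos: [0.5076, 0.1265, 0.1803]
tcp_rot: [0.069, 1.57, -0.068]
wrist_force: [-0.2, -0.3, 0.2]
grip_width: 0.087
```

```bash
python3 - <<'E'
from h import *
import cv2
off(cw([-.037,-.086,.092-.011]))
from workcell import arm
c=arm.capture("wrist");cv2.imwrite("pics/w1.png",c["color"]);print(c["camera_matrix"],c["mount"].round(4))
np.savez("wrist.npz",K=c["camera_matrix"],M=c["mount"])
E
```

```text
t 1.7 tcp [0.5076 0.1265 0.1803] toolx [-0.001  0.001 -1.   ] jaw yaw 1.483 F [-0.19 -0.3   0.22] w 0.087 q [-0.42  0.27  0.12  1.95 -0.04  0.92  1.2 ]
offset mm [ 99.3 -28.1  18.4] jaw->lid y turn (about down x) 0.003
[[371.64829954   0.         318.82748969]
 [  0.         371.64829954 238.03793924]
 [  0.           0.           1.        ]] [[ 1.000e-04 -2.967e-01  9.550e-01 -1.543e-01]
 [ 1.000e+00  2.000e-04 -0.000e+00 -8.000e-04]
 [-2.000e-04  9.550e-01  2.967e-01 -8.280e-02]
 [ 0.000e+00  0.000e+00  0.000e+00  1.000e+00]]
```

View pics/w1.png

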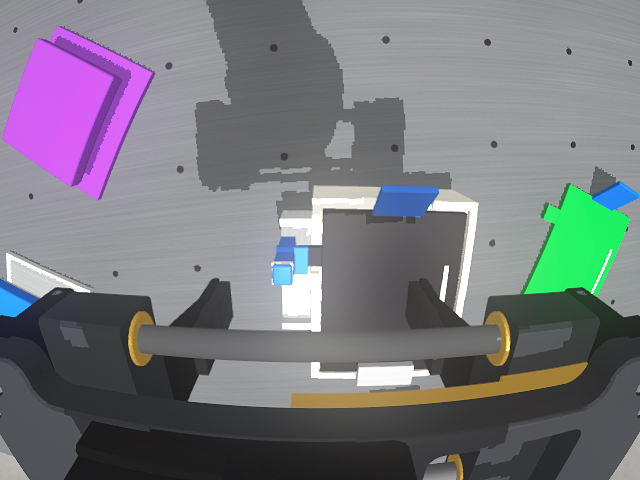

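The wrist view shows the lock's grip top at about (284,273) and the tab's free edge at about (390–436, 213).

```bash
cat >> h.py <<'E'
def wray(px,z,pos,rot):
    d=np.load('wrist.npz');Kw,M=d['K'],d['M']
    u=(np.array(px)-Kw[:2,2])/Kw[0,0]; th=np.linalg.norm(u); v=np.r_[u/th*np.sin(th),np.cos(th)]
    r=R.from_rotvec(rot); o=np.array(pos)+r.apply(M[:3,3]); v=r.apply(M[:3,:3]@v)
    return o+v*(z-o[2])/v[2]
def inch(w): return R.from_euler('z',-CH[2]).apply(np.array(w)-np.r_[CH[:2],0])
E
python3 - <<'E'
from h import *
P=[.5076,.1265,.1803]; r=[.069,1.57,-.068]
for n,px,z,e in [("griptop",(284,273),.0985,(-37,-86)),("tab L",(375,213),.0955,(-98,-20)),("tabR",(429,216),.0955,(-98,20)),("rim FL",(313,187),.061,(-83,-66)),("rimFR",(478,204),.061,(-83,66)),("rimBL",(312,377),.061,(83,-66))]:
    w=wray(px,z,P,r);print(n,w.round(4),(inch(w)*1000).round(1),e)
E
```

```text
griptop [0.5212 0.1005 0.0985] [-39.6 -82.6  98.5] (-37, -86)
tab L [0.4849 0.1653 0.0955] [-81.6 -21.4  95.5] (-98, -20)
tabR [0.4899 0.2028 0.0955] [-80.   16.4  95.5] (-98, 20)
rim FL [0.4697 0.1248 0.061 ] [-93.  -63.1  61. ] (-83, -66)
rimFR [0.4924 0.255  0.061 ] [-82.3  68.6  61. ] (-83, 66)
rimBL [0.6427 0.1077 0.061 ] [ 80.8 -64.4  61. ] (83, -66)
```

{"fn": "drive_tool", "kwargs": {"moves": [{"hand": -1, "offset": [0, -27, 17], "turn": 0}, {"hand": -1, "offset": [30, -27, 17], "turn": 0}, {"hand": -1, "offset": [60, -27, 17], "turn": 0}, {"hand": -1, "offset": [85, -27, 17], "turn": 0}, {"hand": -1, "offset": [99, -27, 17], "turn": 0}, {"hand": -1, "offset": [99, -27, 17], "turn": 0}, {"hand": 1, "offset": [99, -27, 17], "turn": 0}, {"hand": 1, "offset": [99, -27, 17], "turn": 0}, {"hand": 1, "offset": [99, -27, 17], "turn": 0}, {"hand": 1, "offset": [99, -27, 17], "turn": 0}, {"hand": 1, "offset": [99, -27, 17], "turn": 0}, {"hand": 1, "offset": [99, -27, 17], "turn": 0}], "newtons": 20}}

```text
time: 2.95
eef_pos: [0.523, 0.0963, 0.0818]
tcp_rot: [0.071, 1.569, -0.071]
wrist_force: [-0.4, -0.2, -0.6]
grip_width: 0.0468
```

{"fn": "drive_tool", "kwargs": {"moves": [{"hand": 1, "offset": [0, 0, 0], "turn": 0}, {"hand": 1, "offset": [0, 0, 0], "turn": 0}, {"hand": 1, "offset": [0, 0, 0], "turn": 0}]}}

```text
time: 3.25
eef_pos: [0.5228, 0.0963, 0.0815]
tcp_rot: [0.071, 1.57, -0.071]
wrist_force: [0.3, -0.1, 0.3]
grip_width: 0.0228
```

{"fn": "drive_tool", "kwargs": {"moves": [{"hand": 1, "offset": [0, 0, 0], "turn": 0}, {"hand": 1, "offset": [0, 0, 0], "turn": 0}, {"hand": 1, "offset": [0, 0, 0], "turn": 0}, {"hand": 1, "offset": [0, 0, 0], "turn": 0}]}}

```text
time: 3.65
eef_pos: [0.5231, 0.0992, 0.0815]
tcp_rot: [0.073, 1.569, -0.068]
wrist_force: [0.8, 4.8, -2.6]
grip_width: 0.0135
```

The hand is on the grip and has been pulled about 3 mm to +y, which agrees with the wrist measurement. I'll slide it now.

{"fn": "drive_tool", "kwargs": {"moves": [{"hand": 1, "offset": [0, 2, 4], "turn": 0}, {"hand": 1, "offset": [0, 3, 9], "turn": 0}, {"hand": 1, "offset": [0, 3, 15], "turn": 0}, {"hand": 1, "offset": [0, 3, 21], "turn": 0}, {"hand": 1, "offset": [0, 3, 27], "turn": 0}, {"hand": 1, "offset": [0, 3, 33], "turn": 0}, {"hand": 1, "offset": [0, 3, 38], "turn": 0}, {"hand": 1, "offset": [0, 3, 42], "turn": 0}, {"hand": 1, "offset": [0, 3, 45], "turn": 0}, {"hand": 1, "offset": [0, 3, 47], "turn": 0}, {"hand": 1, "offset": [0, 3, 48], "turn": 0}, {"hand": 1, "offset": [0, 3, 48], "turn": 0}]}}

```text
time: 4.85
eef_pos: [0.567, 0.0949, 0.0815]
tcp_rot: [0.071, 1.579, -0.072]
wrist_force: [-12.2, 0.2, 11.7]
grip_width: 0.014
```

{"fn": "drive_tool", "kwargs": {"moves": [{"hand": 1, "offset": [0, 0, 0], "turn": 0}, {"hand": 1, "offset": [0, 0, 2], "turn": 0}, {"hand": 1, "offset": [0, 0, 2], "turn": 0}]}}

```text
time: 5.15
eef_pos: [0.5671, 0.0949, 0.0814]
tcp_rot: [0.07, 1.583, -0.072]
wrist_force: [-16.6, 0.1, 16.7]
grip_width: 0.0138
```

The arm was stopped at 44–45 mm with the force rising, so the lock is at its end stop. Next I release it and rise.

{"fn": "drive_tool", "kwargs": {"moves": [{"hand": 1, "offset": [0, 0, -4], "turn": 0}, {"hand": -1, "offset": [0, 0, -4], "turn": 0}, {"hand": -1, "offset": [0, 0, -4], "turn": 0}, {"hand": -1, "offset": [0, 0, -4], "turn": 0}, {"hand": -1, "offset": [0, 0, -4], "turn": 0}, {"hand": -1, "offset": [-20, 0, -4], "turn": 0}, {"hand": -1, "offset": [-50, 0, -4], "turn": 0}, {"hand": -1, "offset": [-70, 0, -4], "turn": 0}, {"hand": -1, "offset": [-80, 0, -20], "turn": 0}, {"hand": -1, "offset": [-80, 0, -50], "turn": 0}, {"hand": -1, "offset": [-80, 50, -90], "turn": 0}, {"hand": -1, "offset": [-80, 80, -100], "turn": 0}]}}

```text
time: 6.35
eef_pos: [0.4792, 0.183, 0.1617]
tcp_rot: [0.074, 1.57, -0.074]
wrist_force: [1.3, 0.9, 0.5]
grip_width: 0.0855
```

{"fn": "drive_tool", "kwargs": {"moves": [{"hand": -1, "offset": [0, 0, 0], "turn": 0}, {"hand": -1, "offset": [0, 0, 0], "turn": 0}, {"hand": -1, "offset": [0, 0, 0], "turn": 0}]}}

```text
time: 6.65
eef_pos: [0.4813, 0.1824, 0.1615]
tcp_rot: [0.072, 1.569, -0.073]
wrist_force: [-0.3, -0.1, 0.7]
grip_width: 0.0869
```

```bash
sed -i 's/^CH=.*/CH=np.array([.5672,.1805,-.091])/' h.py; python3 - <<'E'
from h import *
import cv2
off(cw([-.0905,0,.0855-.011]))
from workcell import arm
a=arm.capture("wrist")["color"]
b=arm.capture("top")["color"][200:300,180:280]
im=np.hstack([a[150:450,150:550],cv2.resize(b,None,fx=3,fy=3,interpolation=cv2.INTER_CUBIC)])
cv2.imwrite("pics/w2.png",im)
E
```

```text
t 6.65 tcp [0.4813 0.1824 0.1615] toolx [ 0.    -0.001 -1.   ] jaw yaw 1.478 F [-0.34 -0.14  0.65] w 0.0869 q [-0.52  0.28  0.09  1.99 -0.03  0.87  1.07]
offset mm [87.   6.  -4.9] jaw->lid y turn (about down x) -0.001
```

View pics/w2.png

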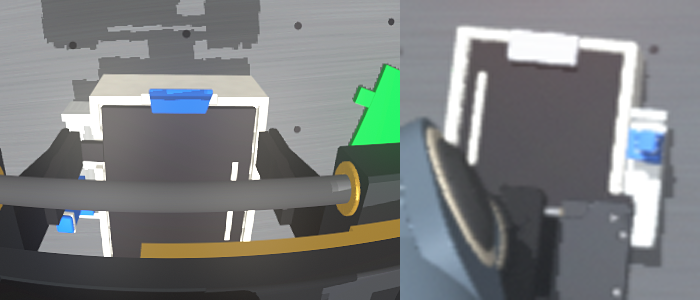

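The lock grip has moved back to its end. In the wrist view the tab's free edge runs from (300,239) to (364,239).

```bash
python3 - <<'E'
from h import *
P=[.4813,.1824,.1615]; r=[.072,1.569,-.073]
for n,px,z,e in [("L",(300,239),.0955,(-98,-20)),("R",(364,239),.0955,(-98,20)),("rootL",(302,263),.06,(-73,-20)),("rootR",(360,260),.06,(-73,20)),("rimL",(242,246),.061,(-83,-66)),("rimR",(418,246),.061,(-83,66))]:
    w=wray(px,z,P,r);print(n,w.round(4),(inch(w)*1000).round(1),e)
E
```

```text
L [0.4665 0.1712 0.0955] [-99.4 -18.4  95.5] (-98, -20)
R [0.4702 0.2109 0.0955] [-99.4  21.5  95.5] (-98, 20)
rootL [0.496  0.1677 0.06  ] [-69.7 -19.2  60. ] (-73, -20)
rootR [0.4977 0.2106 0.06  ] [-72.   23.6  60. ] (-73, 20)
rimL [0.4786 0.1252 0.061 ] [-83.2 -63.1  61. ] (-83, -66)
rimR [0.4906 0.2545 0.061 ] [-83.   66.7  61. ] (-83, 66)
```

{"fn": "drive_tool", "kwargs": {"moves": [{"hand": -1, "offset": [0, 8, -5], "turn": 0}, {"hand": -1, "offset": [30, 8, -5], "turn": 0}, {"hand": -1, "offset": [60, 8, -5], "turn": 0}, {"hand": -1, "offset": [80, 8, -5], "turn": 0}, {"hand": -1, "offset": [87, 8, -5], "turn": 0}, {"hand": 1, "offset": [87, 8, -5], "turn": 0}, {"hand": 1, "offset": [87, 8, -5], "turn": 0}, {"hand": 1, "offset": [87, 8, -5], "turn": 0}, {"hand": 1, "offset": [87, 8, -5], "turn": 0}, {"hand": 1, "offset": [87, 8, -5], "turn": 0}, {"hand": 1, "offset": [87, 8, -5], "turn": 0}, {"hand": 1, "offset": [87, 8, -5], "turn": 0}], "newtons": 12}}

```text
time: 7.95
eef_pos: [0.4763, 0.1917, 0.0747]
tcp_rot: [0.071, 1.57, -0.072]
wrist_force: [0.1, 0.7, 2.0]
grip_width: 0.0398
```

{"fn": "drive_tool", "kwargs": {"moves": [{"hand": 1, "offset": [0, 0, 0], "turn": 0}, {"hand": 1, "offset": [0, 0, 0], "turn": 0}]}}

```text
time: 8.15
eef_pos: [0.4763, 0.1917, 0.0747]
tcp_rot: [0.071, 1.57, -0.072]
wrist_force: [-0.3, -0.3, 3.5]
grip_width: 0.0399
```

{"fn": "drive_tool", "kwargs": {"moves": [{"hand": 1, "offset": [-2, 0, 0], "turn": 0}, {"hand": 1, "offset": [-4, 0, 1], "turn": 0}, {"hand": 1, "offset": [-6, 0, 1], "turn": 0}, {"hand": 1, "offset": [-8, 0, 1], "turn": 0}, {"hand": 1, "offset": [-8, 0, 1], "turn": 0}]}}

```text
time: 8.65
eef_pos: [0.4774, 0.1919, 0.0828]
tcp_rot: [0.072, 1.569, -0.071]
wrist_force: [0.4, 0.3, -1.8]
grip_width: 0.0402
```

{"fn": "drive_tool", "kwargs": {"moves": [{"hand": 1, "offset": [-3, 0, 0], "turn": 0}, {"hand": 1, "offset": [-6, 0, 1], "turn": 0}, {"hand": 1, "offset": [-9, 0, 1], "turn": 0}, {"hand": 1, "offset": [-9, 0, 1], "turn": 0}]}}

```text
time: 9.05
eef_pos: [0.4787, 0.1918, 0.0921]
tcp_rot: [0.072, 1.569, -0.071]
wrist_force: [0.0, -0.9, -1.3]
grip_width: 0.0399
```

```bash
python3 - <<'E'
from h import *
import cv2
from workcell import arm
s=arm.sense();print(s['wrist_force'].round(2),s['wrist_torque'].round(3))
a=arm.capture("wrist")["color"]
b=arm.capture("scene")["color"][210:330,340:480]
cv2.imwrite("pics/w3.png",np.hstack([a[150:450,200:500],cv2.resize(b,(350,300),interpolation=cv2.INTER_CUBIC)]))
E
```

```text
[ 0.03 -0.92 -1.35] [0.011 0.083 0.01 ]
```

View pics/w3.png

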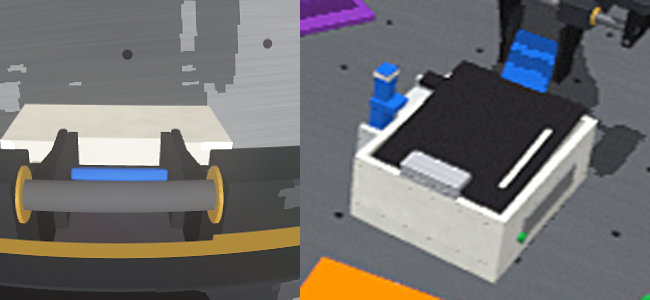

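The scene view shows the lid's front tipped up while its rear stays under the catch, so the tab pivots in the grip. I'll tip it further.

{"fn": "drive_tool", "kwargs": {"moves": [{"hand": 1, "offset": [-3, 0, 1], "turn": 0}, {"hand": 1, "offset": [-6, 0, 1], "turn": 0}, {"hand": 1, "offset": [-9, 0, 1], "turn": 0}, {"hand": 1, "offset": [-11, 0, 1], "turn": 0}, {"hand": 1, "offset": [-11, 0, 1], "turn": 0}, {"hand": 1, "offset": [-11, 0, 1], "turn": 0}, {"hand": 1, "offset": [-11, 0, 1], "turn": 0}]}}

```text
time: 9.85
eef_pos: [0.4793, 0.1916, 0.1025]
tcp_rot: [0.071, 1.57, -0.071]
wrist_force: [-0.8, 0.2, -1.7]
grip_width: 0.0398
```

{"fn": "drive_tool", "kwargs": {"moves": [{"hand": 1, "offset": [0, 0, 0], "turn": 0}, {"hand": 1, "offset": [0, 0, 0], "turn": 0}, {"hand": 1, "offset": [-1, 0, -2], "turn": 0}, {"hand": 1, "offset": [-2, 0, -5], "turn": 0}, {"hand": 1, "offset": [-2, 0, -9], "turn": 0}, {"hand": 1, "offset": [-2, 0, -13], "turn": 0}, {"hand": 1, "offset": [-2, 0, -17], "turn": 0}, {"hand": 1, "offset": [-2, 0, -21], "turn": 0}, {"hand": 1, "offset": [-2, 0, -25], "turn": 0}, {"hand": 1, "offset": [-2, 0, -28], "turn": 0}, {"hand": 1, "offset": [-2, 0, -28], "turn": 0}], "newtons": 55}}

```text
time: 10.95
eef_pos: [0.4509, 0.1942, 0.1045]
tcp_rot: [0.071, 1.57, -0.071]
wrist_force: [-0.2, 1.0, -1.1]
grip_width: 0.0388
```

```bash
python3 - <<'E'
from h import *
import cv2
from workcell import arm
s=arm.sense();print(s['wrist_force'].round(2),s['wrist_torque'].round(3))
b=arm.capture("scene")["color"][210:330,340:480]
cv2.imwrite("pics/w4.png",cv2.resize(b,(420,360),interpolation=cv2.INTER_CUBIC))
E
```

```text
[-0.19  0.96 -1.07] [ 0.035  0.137 -0.005]
```

View pics/w4.png

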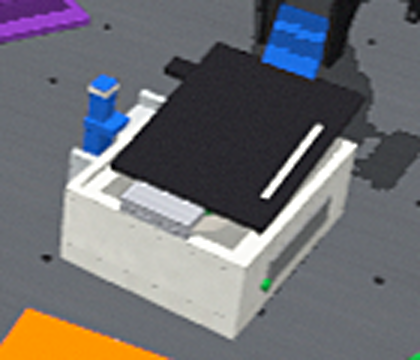

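The lid's rear edge is out from under the catch. Next I lift.

{"fn": "drive_tool", "kwargs": {"moves": [{"hand": 1, "offset": [-4, 0, -1], "turn": 0}, {"hand": 1, "offset": [-10, 0, -1], "turn": 0}, {"hand": 1, "offset": [-18, 0, -1], "turn": 0}, {"hand": 1, "offset": [-28, 0, -1], "turn": 0}, {"hand": 1, "offset": [-38, 0, -1], "turn": 0}, {"hand": 1, "offset": [-48, 0, -1], "turn": 0}, {"hand": 1, "offset": [-58, 0, -1], "turn": 0}, {"hand": 1, "offset": [-68, 0, -1], "turn": 0}, {"hand": 1, "offset": [-75, 0, -1], "turn": 0}, {"hand": 1, "offset": [-80, 0, -1], "turn": 0}, {"hand": 1, "offset": [-80, 0, -1], "turn": 0}, {"hand": 1, "offset": [-80, 0, -1], "turn": 0}]}}

```text
time: 12.2
eef_pos: [0.4503, 0.1941, 0.1843]
tcp_rot: [0.071, 1.57, -0.071]
wrist_force: [0.6, 0.2, -1.2]
grip_width: 0.0389
```

```bash
cat >> h.py <<'E'
ST=np.array([.6029,-.2308])
E
python3 - <<'E'
from h import *
# lid tilted th about jaw; grasp at lid (-91.4,0,30.8): horizontal distance to lid centre
th=np.radians(10); h=.0914*np.cos(th)-.0308*np.sin(th); print(h)
u=R.from_euler('z',CH[2]).apply([1,0,0])
off(np.r_[ST,0.185]-h*u)
off(np.r_[ST,0.185]-.0914*u)
from workcell import arm
print(arm.sense()['wrist_torque'].round(3))
E
```

```text
0.08466306475317435
t 12.2 tcp [0.4503 0.1941 0.1843] toolx [-0.001 -0.    -1.   ] jaw yaw 1.48 F [ 0.58  0.2  -1.24] w 0.0389 q [-0.56  0.22  0.08  2.02 -0.02  0.91  1.01]
offset mm [  -0.7 -409.3  105.9] jaw->lid y turn (about down x) 0.0
t 12.2 tcp [0.4503 0.1941 0.1843] toolx [-0.001 -0.    -1.   ] jaw yaw 1.48 F [ 0.58  0.2  -1.24] w 0.0389 q [-0.56  0.22  0.08  2.02 -0.02  0.91  1.01]
offset mm [  -0.6 -409.3   99.1] jaw->lid y turn (about down x) 0.0
[ 0.026  0.194 -0.005]
```

```bash
python3 - <<'E'
from h import *
u=R.from_euler('z',-.407).apply([1,0,0])
off(np.r_[ST,0.185]-.0885*u)
E
```

```text
t 12.2 tcp [0.4503 0.1941 0.1843] toolx [-0.001 -0.    -1.   ] jaw yaw 1.48 F [ 0.58  0.2  -1.24] w 0.0389 q [-0.56  0.22  0.08  2.02 -0.02  0.91  1.01]
offset mm [  -0.7 -381.8  106.4] jaw->lid y turn (about down x) 0.0
```

{"fn": "drive_tool", "kwargs": {"moves": [{"hand": 1, "offset": [0, -10, 3], "turn": 0}, {"hand": 1, "offset": [0, -30, 8], "turn": 0}, {"hand": 1, "offset": [0, -55, 15], "turn": 0.03}, {"hand": 1, "offset": [0, -85, 23], "turn": 0.06}, {"hand": 1, "offset": [0, -115, 32], "turn": 0.09}, {"hand": 1, "offset": [0, -145, 40], "turn": 0.12}, {"hand": 1, "offset": [0, -175, 48], "turn": 0.15}, {"hand": 1, "offset": [0, -205, 57], "turn": 0.18}, {"hand": 1, "offset": [0, -235, 65], "turn": 0.21}, {"hand": 1, "offset": [0, -265, 73], "turn": 0.24}, {"hand": 1, "offset": [0, -292, 81], "turn": 0.27}, {"hand": 1, "offset": [0, -315, 88], "turn": 0.3}]}}

```text
time: 13.4
eef_pos: [0.5088, -0.1301, 0.1841]
tcp_rot: [0.308, 1.55, -0.31]
wrist_force: [0.7, 0.1, -2.1]
grip_width: 0.0392
```

```bash
python3 - <<'E'
from h import *
u=R.from_euler('z',-.407).apply([1,0,0])
off(np.r_[ST,0.185]-.0885*u)
E
```

```text
t 13.4 tcp [ 0.5088 -0.1301  0.1841] toolx [-0.001 -0.001 -1.   ] jaw yaw 1.177 F [ 0.75  0.15 -2.14] w 0.0392 q [-0.1   0.28  0.33  1.95 -0.11  0.93  1.46]
offset mm [ -0.9 -55.7  37. ] jaw->lid y turn (about down x) -0.303
```

{"fn": "drive_tool", "kwargs": {"moves": [{"hand": 1, "offset": [0, -15, 9], "turn": 0.01}, {"hand": 1, "offset": [0, -28, 18], "turn": 0.01}, {"hand": 1, "offset": [0, -38, 25], "turn": 0.01}, {"hand": 1, "offset": [0, -46, 31], "turn": 0.01}, {"hand": 1, "offset": [0, -50, 34], "turn": 0.01}, {"hand": 1, "offset": [0, -50, 34], "turn": 0.01}, {"hand": 1, "offset": [0, -50, 34], "turn": 0.01}, {"hand": 1, "offset": [0, -50, 34], "turn": 0.01}]}}

```text
time: 14.2
eef_pos: [0.5219, -0.1857, 0.1845]
tcp_rot: [0.314, 1.548, -0.313]
wrist_force: [-0.8, 0.8, -1.6]
grip_width: 0.0389
```

```bash
python3 - <<'E'
from h import *
import cv2
u=R.from_euler('z',-.407).apply([1,0,0])
off(np.r_[ST,0.185]-.0885*u)
from workcell import arm
print(arm.sense()['wrist_torque'].round(3))
b=arm.capture("scene")["color"][100:300,180:420]
t=arm.capture("top")["color"][170:300,340:470]
cv2.imwrite("pics/w5.png",np.hstack([cv2.resize(b,(432,360),interpolation=cv2.INTER_CUBIC),cv2.resize(t,(360,360),interpolation=cv2.INTER_CUBIC)]))
E
```

```text
t 14.2 tcp [ 0.5219 -0.1857  0.1845] toolx [-0.     0.001 -1.   ] jaw yaw 1.171 F [-0.76  0.79 -1.56] w 0.0389 q [-0.01  0.33  0.35  1.89 -0.14  0.95  1.57]
offset mm [-0.6 -9.3  3.6] jaw->lid y turn (about down x) -0.308
[ 0.1    0.067 -0.015]
```

View pics/w5.png

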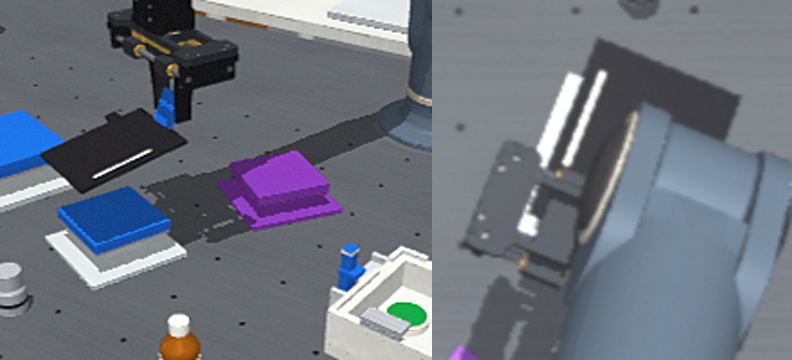

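The lid is held about 10° nose-up above the pad. I'll correct the centring and descend.

{"fn": "drive_tool", "kwargs": {"moves": [{"hand": 1, "offset": [5, -4, 2], "turn": 0}, {"hand": 1, "offset": [13, -9, 4], "turn": 0}, {"hand": 1, "offset": [23, -9, 4], "turn": 0}, {"hand": 1, "offset": [33, -9, 4], "turn": 0}, {"hand": 1, "offset": [43, -9, 4], "turn": 0}, {"hand": 1, "offset": [50, -9, 4], "turn": 0}, {"hand": 1, "offset": [54, -9, 4], "turn": 0}, {"hand": 1, "offset": [54, -9, 4], "turn": 0}, {"hand": 1, "offset": [54, -9, 4], "turn": 0}], "newtons": 30}}

```text
time: 15.2
eef_pos: [0.5224, -0.1966, 0.1307]
tcp_rot: [0.314, 1.547, -0.314]
wrist_force: [0.4, 0.5, -1.6]
grip_width: 0.0393
```

{"fn": "drive_tool", "kwargs": {"moves": [{"hand": 1, "offset": [2, 0, 0], "turn": 0}, {"hand": 1, "offset": [4, 0, 0], "turn": 0}, {"hand": 1, "offset": [6, 0, 0], "turn": 0}, {"hand": 1, "offset": [6, 0, 0], "turn": 0}]}}

```text
time: 15.6
eef_pos: [0.5219, -0.1964, 0.1242]
tcp_rot: [0.315, 1.548, -0.314]
wrist_force: [0.4, 0.1, -1.8]
grip_width: 0.0389
```

{"fn": "drive_tool", "kwargs": {"moves": [{"hand": 1, "offset": [2, 0, 0], "turn": 0}, {"hand": 1, "offset": [4, 0, 0], "turn": 0}, {"hand": 1, "offset": [5, 0, 0], "turn": 0}, {"hand": 1, "offset": [5, 0, 0], "turn": 0}]}}

```text
time: 16.0
eef_pos: [0.5219, -0.1965, 0.1193]
tcp_rot: [0.315, 1.548, -0.314]
wrist_force: [-0.5, 0.9, -1.3]
grip_width: 0.0395
```

{"fn": "drive_tool", "kwargs": {"moves": [{"hand": 1, "offset": [2, 0, 0], "turn": 0}, {"hand": 1, "offset": [4, 0, 0], "turn": 0}, {"hand": 1, "offset": [5, 0, 0], "turn": 0}, {"hand": 1, "offset": [5, 0, 0], "turn": 0}]}}

```text
time: 16.4
eef_pos: [0.522, -0.1964, 0.1143]
tcp_rot: [0.315, 1.548, -0.314]
wrist_force: [-0.2, -0.4, -1.1]
grip_width: 0.0394
```

```bash
python3 - <<'E'
from h import *
u=R.from_euler('z',-.407).apply([1,0,0])
off(np.r_[ST,0.1]-.0885*u)
from workcell import arm
print(arm.sense()['wrist_torque'].round(3))
E
```

```text
t 16.4 tcp [ 0.522  -0.1964  0.1143] toolx [-0.  0. -1.] jaw yaw 1.17 F [-0.25 -0.39 -1.12] w 0.0394 q [ 0.03  0.42  0.33  1.95 -0.18  0.8   1.63]
offset mm [14.3  0.5 -0.5] jaw->lid y turn (about down x) -0.31
[0.043 0.131 0.004]
```

{"fn": "drive_tool", "kwargs": {"moves": [{"hand": 1, "offset": [2, 0, 0], "turn": 0}, {"hand": 1, "offset": [4, 0, 0], "turn": 0}, {"hand": 1, "offset": [4, 0, 0], "turn": 0}]}}

```text
time: 16.7
eef_pos: [0.5219, -0.1964, 0.1102]
tcp_rot: [0.315, 1.548, -0.314]
wrist_force: [-0.5, -0.6, -1.3]
grip_width: 0.0393
```

{"fn": "drive_tool", "kwargs": {"moves": [{"hand": 1, "offset": [2, 0, 0], "turn": 0}, {"hand": 1, "offset": [4, 0, 0], "turn": 0}, {"hand": 1, "offset": [4, 0, 0], "turn": 0}]}}

```text
time: 17.0
eef_pos: [0.5219, -0.1964, 0.1062]
tcp_rot: [0.315, 1.549, -0.314]
wrist_force: [-0.0, 0.2, -1.9]
grip_width: 0.0392
```

{"fn": "drive_tool", "kwargs": {"moves": [{"hand": 1, "offset": [2, 0, 0], "turn": 0}, {"hand": 1, "offset": [4, 0, 0], "turn": 0}, {"hand": 1, "offset": [4, 0, 0], "turn": 0}]}}

```text
time: 17.3
eef_pos: [0.5219, -0.1964, 0.1022]
tcp_rot: [0.315, 1.548, -0.314]
wrist_force: [-0.9, 0.1, -2.1]
grip_width: 0.0393
```

{"fn": "drive_tool", "kwargs": {"moves": [{"hand": 1, "offset": [2, 0, 0], "turn": 0}, {"hand": 1, "offset": [4, 0, 0], "turn": 0}, {"hand": 1, "offset": [4, 0, 0], "turn": 0}]}}

```text
time: 17.6
eef_pos: [0.5221, -0.1965, 0.0983]
tcp_rot: [0.314, 1.548, -0.314]
wrist_force: [-0.6, 0.3, -1.2]
grip_width: 0.0392
```

{"fn": "drive_tool", "kwargs": {"moves": [{"hand": 1, "offset": [2, 0, 0], "turn": 0}, {"hand": 1, "offset": [4, 0, 0], "turn": 0}, {"hand": 1, "offset": [4, 0, 0], "turn": 0}]}}

```text
time: 17.9
eef_pos: [0.5222, -0.1965, 0.0944]
tcp_rot: [0.314, 1.548, -0.314]
wrist_force: [0.2, 0.8, -0.1]
grip_width: 0.0395
```

{"fn": "drive_tool", "kwargs": {"moves": [{"hand": 1, "offset": [2, 0, 0], "turn": 0}, {"hand": 1, "offset": [4, 0, 0], "turn": 0}, {"hand": 1, "offset": [4, 0, 0], "turn": 0}]}}

```text
time: 18.2
eef_pos: [0.5222, -0.1965, 0.0904]
tcp_rot: [0.314, 1.548, -0.314]
wrist_force: [-1.2, 0.8, 1.4]
grip_width: 0.0394
```

```bash
python3 - <<'E'
from workcell import arm
print(arm.sense()['wrist_torque'].round(3))
E
```

```text
[-0.001 -0.024  0.072]
```

The lid touched at a TCP height of about 0.097 m, which puts the pad near 0.05 m. I'll ease the grip so the lid can pivot flat, and lower further.

{"fn": "drive_tool", "kwargs": {"moves": [{"hand": 1, "offset": [0, 0, 0], "turn": 0}, {"hand": 1, "offset": [2, 0, -1], "turn": 0}, {"hand": 1, "offset": [4, 0, -1], "turn": 0}, {"hand": 1, "offset": [6, 0, -2], "turn": 0}, {"hand": 1, "offset": [6, 0, -2], "turn": 0}], "newtons": 12}}

```text
time: 18.7
eef_pos: [0.5203, -0.1958, 0.0842]
tcp_rot: [0.314, 1.548, -0.315]
wrist_force: [0.2, -0.1, -0.9]
grip_width: 0.0397
```

{"fn": "drive_tool", "kwargs": {"moves": [{"hand": 1, "offset": [2, 0, 0], "turn": 0}, {"hand": 1, "offset": [4, 0, -1], "turn": 0}, {"hand": 1, "offset": [4, 0, -1], "turn": 0}, {"hand": 1, "offset": [4, 0, -1], "turn": 0}]}}

```text
time: 19.1
eef_pos: [0.5194, -0.1954, 0.0805]
tcp_rot: [0.314, 1.548, -0.314]
wrist_force: [0.5, 0.2, 0.5]
grip_width: 0.0398
```

```bash
python3 - <<'E'
from h import *
import cv2
from workcell import arm
s=arm.sense();print(s['wrist_force'].round(2),s['wrist_torque'].round(3))
b=arm.capture("scene")["color"][140:290,190:370]
cv2.imwrite("pics/w6.png",cv2.resize(b,(720,600),interpolation=cv2.INTER_CUBIC))
E
```

```text
[0.47 0.25 0.48] [-0.084 -0.091  0.017]
```

View pics/w6.png

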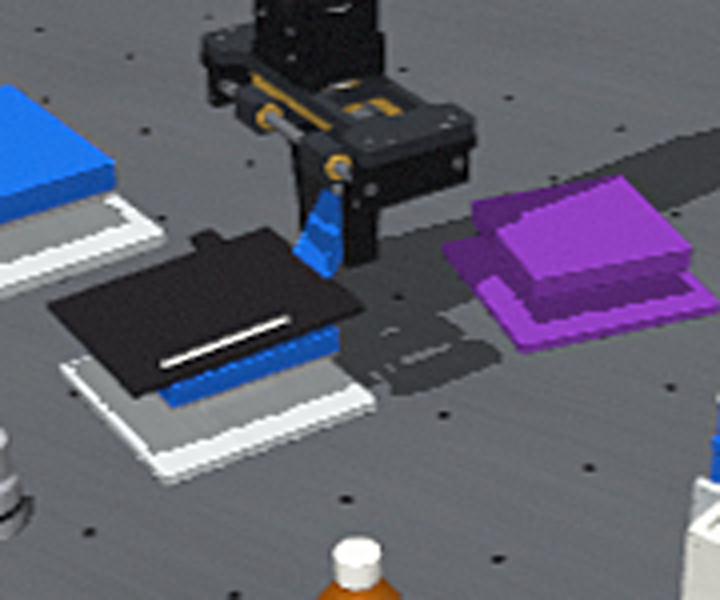

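The lid is on the pad and nearly flat, with its front still a little high. I'll lower it gently.

{"fn": "drive_tool", "kwargs": {"moves": [{"hand": 1, "offset": [1, 0, 0], "turn": 0}, {"hand": 1, "offset": [3, 0, 0], "turn": 0}, {"hand": 1, "offset": [3, 0, 0], "turn": 0}, {"hand": 1, "offset": [3, 0, 0], "turn": 0}]}}

```text
time: 19.55
eef_pos: [0.519, -0.1951, 0.0773]
tcp_rot: [0.315, 1.549, -0.314]
wrist_force: [-1.9, 0.5, -0.1]
grip_width: 0.0398
```

{"fn": "drive_tool", "kwargs": {"moves": [{"hand": 1, "offset": [1, 0, 0], "turn": 0}, {"hand": 1, "offset": [3, 0, 0], "turn": 0}, {"hand": 1, "offset": [3, 0, 0], "turn": 0}, {"hand": 1, "offset": [3, 0, 0], "turn": 0}]}}

```text
time: 19.95
eef_pos: [0.5193, -0.1952, 0.0744]
tcp_rot: [0.314, 1.548, -0.314]
wrist_force: [-2.0, 1.0, 1.7]
grip_width: 0.04
```

{"fn": "drive_tool", "kwargs": {"moves": [{"hand": 1, "offset": [1, 0, 0], "turn": 0}, {"hand": 1, "offset": [2, 0, 0], "turn": 0}, {"hand": 1, "offset": [2, 0, 0], "turn": 0}, {"hand": 1, "offset": [2, 0, 0], "turn": 0}]}}

```text
time: 20.35
eef_pos: [0.5193, -0.1953, 0.0726]
tcp_rot: [0.314, 1.548, -0.314]
wrist_force: [-1.2, 0.0, 2.8]
grip_width: 0.0398
```

```bash
python3 - <<'E'
from workcell import arm
print(arm.sense()['wrist_torque'].round(3))
E
```

```text
[ 0.057  0.265 -0.005]
```

```bash
python3 - <<'E'
import cv2
from workcell import arm
b=arm.capture("scene")["color"][180:290,190:310]
cv2.imwrite("pics/w7.png",cv2.resize(b,(654,600),interpolation=cv2.INTER_CUBIC))
E
```

```text
(no output)
```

View pics/w7.png

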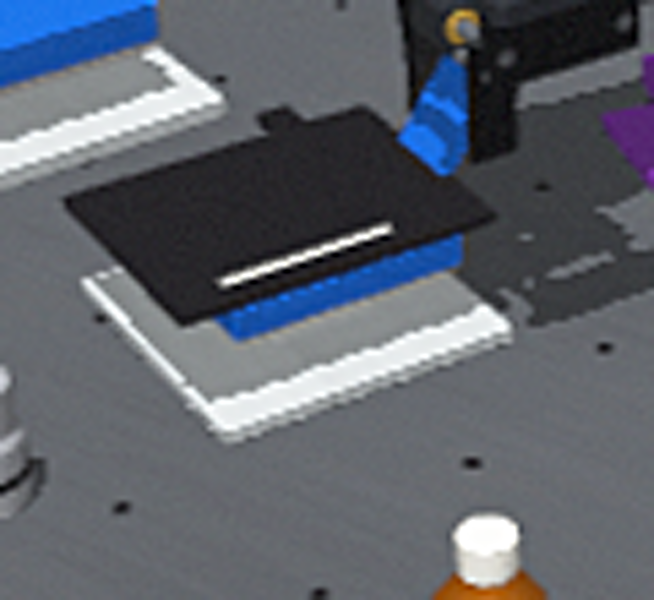

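The lid's edge (180,322)–(495,215) runs parallel to the pad's edge (235,340)–(465,262), so it lies flat. I'll release and back up.

{"fn": "drive_tool", "kwargs": {"moves": [{"hand": 0.4, "offset": [-1, 0, 0], "turn": 0}, {"hand": -0.3, "offset": [-1, 0, 0], "turn": 0}, {"hand": -1, "offset": [-1, 0, 0], "turn": 0}, {"hand": -1, "offset": [-1, 0, 0], "turn": 0}, {"hand": -1, "offset": [-1, 0, 0], "turn": 0}, {"hand": -1, "offset": [-1, 0, 0], "turn": 0}, {"hand": -1, "offset": [-10, 0, 0], "turn": 0}, {"hand": -1, "offset": [-30, 0, 0], "turn": 0}, {"hand": -1, "offset": [-60, 0, 0], "turn": 0}, {"hand": -1, "offset": [-90, 0, -20], "turn": 0}, {"hand": -1, "offset": [-100, 0, -50], "turn": 0}, {"hand": -1, "offset": [-100, 50, -60], "turn": 0}]}}

```text
time: 21.6
eef_pos: [0.4805, -0.1324, 0.1752]
tcp_rot: [0.322, 1.543, -0.326]
wrist_force: [2.1, -0.5, 0.1]
grip_width: 0.0874
```

{"fn": "drive_tool", "kwargs": {"moves": [{"hand": -1, "offset": [0, 50, 0], "turn": 0}, {"hand": -1, "offset": [0, 90, 0], "turn": 0}, {"hand": -1, "offset": [0, 120, 0], "turn": 0}, {"hand": -1, "offset": [0, 120, 0], "turn": 0}, {"hand": -1, "offset": [0, 120, 0], "turn": 0}]}}

```text
time: 22.1
eef_pos: [0.5302, -0.0162, 0.1728]
tcp_rot: [0.313, 1.548, -0.314]
wrist_force: [-0.8, -0.6, -0.1]
grip_width: 0.0873
```

```bash
python3 - <<'E'
import cv2,numpy as np
from workcell import arm
s=arm.sense();print(s['time'],s['eef_pos'],s['wrist_force'].round(2))
b=arm.capture("scene")["color"][170:350,170:470]
t=arm.capture("top")["color"][180:300,350:470]; cv2.imwrite("pics/topend.png",t)
cv2.imwrite("pics/w8.png",np.hstack([cv2.resize(b,(500,300),interpolation=cv2.INTER_CUBIC),cv2.resize(t,(300,300),interpolation=cv2.INTER_CUBIC)]))
E
```

```text
22.1 [ 0.53021222 -0.01618085  0.17284525] [-0.75 -0.61 -0.11]
```

View pics/w8.png

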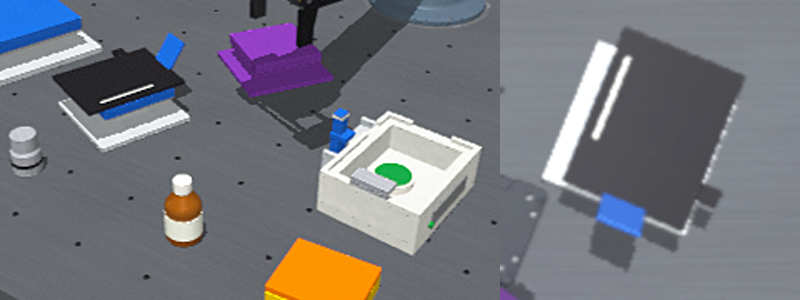

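The lid rests flat on the stand, with its corners at about (623,28), (745,75), (686,235) and (566,178) in the right-hand panel. I'll check the centring.

```bash
python3 - <<'E'
from h import *
c=(np.array([[623,28],[745,75],[686,235],[566,178]])-[500,0])/2.5+[350,180]
for z in (.055,.065):
    p,r=fit(c,[[.075,.058,z],[.075,-.058,z],[-.075,-.058,z],[-.075,.058,z]],[.6,-.23,-.4])
    print(p,R.from_euler('z',.407).apply(np.r_[p[:2]-ST,0])*1000,abs(r).max())
E
```

```text
[ 0.60470247 -0.23536151 -0.39108839] [ 3.46092642 -3.47537066  0.        ] 1.68
[ 0.60288979 -0.23348486 -0.39095633] [ 1.05344055 -2.46958621  0.        ] 1.77
```

The lid is centred within about 4 mm, so I'm handing the job in.

```bash
python3 -c "
from workcell import arm
print(arm.finish_job())"
```

```text
the job is handed in; nothing more can be done
None
```

The lid is off the chamber and resting on the small blue stand pad, and I handed the job in at about 22 s. The hand-in reports no verdict.

- **Lock:** I slid it about 44 mm until it stopped moving and the force rose to 17 N. The last picture shows it still at the far end.
- **Lid removal:** I held the tab by its side edges and tipped the front up about 10° under the catch. I then drew it forward about 28 mm and lifted it off, with low wrist forces (about 2 N or less) throughout.
- **Placing:** I felt for the pad, first touching at a TCP height of about 0.097 m. I lowered the lid until it pivoted flat, with roughly 4 N on the pad, and let go.

**Last checks:** the lid looks flat and about 4 mm or less from the pad centre, though that corner fit was loose (up to 1.8 px). In the last picture the dish, bottle, can and slide box look undisturbed; I judged that by eye and did not measure it. The gripper was clear, with wrist force near zero. No check failed; the only disagreement was about 3 mm between the top-camera and wrist measurements of the chamber's y position, which I corrected from the grasp and wrist views.

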